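Hook a shaker's brake return spring onto its post

TASK

Refit the brake return spring on the opened shaker drive: take the spring puller from its stand, put its pin into the small eye at the end of the spring's orange hook, stretch the spring and press the hook gently down over the red-headed post until it rests on the post's collar, then ease it back, never letting it snap, so that it bears on the post's neck under the head. Use only the puller on the spring and hook, do not over-stretch or force it, leave the tube rack, jar and tip box alone, and hang the puller back in its stand.

Things in the scene. Friction and masses are not known exactly. Their poses are not given: they have to be found in the camera images.
- deck: Opened shaker drive, fixed: aluminium plate 300 x 150 x 12 mm, blue rails 22 mm high along the long sides, steel drum (top at 32 mm) and yellow brake arm at the -x end, black pulley (top at 36 mm) on the -y side by the post. Origin at the centre of its underside, z up. The spring runs from the yellow arm roughly along +x. Nothing is over 56 mm high but the raised hook (to 88 mm).
- spring_pivot (a point): Where the coil spring is anchored to the yellow arm, 36 mm above the bench; axes as the deck. The spring turns freely sideways about this point (0.5 rad either way) and can be pushed down about it.
- swivel (a joint): Sideways angle of the spring about spring_pivot, rad: 0 along the deck's +x, positive to its left (+y). Very light friction; stays where it is left when the spring is free.
- downtilt (a joint): How far the spring is pushed down about spring_pivot, rad. 0: it stands free, sloping up by 0.26 rad; 0.26: level; seated on the post 0.20 to 0.32, by the stud's height. It springs back up: about 2 N at the eye starts it down, about 4 N holds it level; then it meets the post's rigid shoulder and the force jumps (some 15 N per mm).
- spring (a joint): Stretch of the coil spring along its own axis, m: 0 free. Pull is 1.7 N to start plus 140 N/m (about 6.2 N at 32 mm). Stops dead at 55 mm; above 46 mm it is over-stretched. On the post it is stretched 20 to 30 mm.
- hook: Orange flat hook plate 4 mm thick on the spring's end, x outwards along the spring, y left, z up. Origin: spring_pivot when unstretched, moving out with the stretch. Along x from it, mm: throat for the post 90 to 112 (17 wide, open on the +y side 90 to 102), crossbar 112 to 127, then the puller's eye, a 10 x 10 square hole, 127 to 137, end bar to 142.
- hook_eye (a point): Centre of the eye for the puller, at the plate's upper face; axes of the hook.
- hook_bend (a point): Middle of the crossbar's inner face at the outer end of the throat, mid thickness: the face that bears on the far side of the post's neck when hooked; 20 mm nearer the spring than the eye's centre.
- post: Fixed anchor post, z up, origin at its foot on the deck (12 mm above the bench). A stud screwed into its column carries, at mid height: a collar 32 mm across, top at 22 mm (the shoulder the hook plate is pressed down to), a neck 8 mm across to 28 mm, a red head 13 mm across to 32 mm, tapering to 36 mm. The whole stud sits up to 7 mm higher or lower than this, not measured: feel for it.
- post_axis (a point): Point on the post's axis 25 mm above its foot: the middle of the neck if the stud were at mid height (the true neck is up to 7 mm higher or lower). The neck leaves the 4 mm hook plate 2 mm of play between shoulder and head.
- puller: Loose spring puller, 108 mm long, 0.1 to 0.16 kg, origin at its lower tip, z along it to the handle (up). From the tip: steel pin 7 mm across (tapered to 4 mm over the last 4 mm) to 13 mm; shoulder disc 16 mm across to 17 mm; shaft 10 mm across to 52 mm; black flange 40 mm across to 56 mm; blue square handle 24 x 24 mm (sides along x, y) to 108 mm.
- puller_tip (a point): Tip of the puller's pin, on its axis.
- puller_shoulder (a point): On the puller's axis at the underside of the shoulder disc, 13 mm above the tip; it presses on the hook plate when the pin is fully in the eye.
- stand: White puller stand, fixed, 80 x 80 mm foot, top plate 70 x 70 mm with its upper face 66 mm above the bench and a round hole 24 mm across in its middle. The puller hangs upright through the hole on its flange (tip then 14 mm above the bench). Origin at the centre of the underside.
- stand_hole (a point): Centre of the stand's hole at the upper face of its top plate.
- tube_rack: Bystander: loose white rack with three blue-capped tubes, 60 x 130 mm, 90 mm high, origin at the centre of the underside.
- jar: Bystander: loose jar, 60 mm across, 85 mm high, origin at the centre of the underside.
- tip_box: Bystander: loose yellow box, 85 x 120 x 50 mm, origin at the centre of the underside.
Things that resemble listed ones, but are neither listed nor needed, are in the scene too. There is more than one size of the puller; the one meant has the size given above.

How it is judged:
By the outcome, as a careful person would: the job done as asked, in the order asked, and still so for the second after the job is handed in, with the robot touching nothing.
It also fails if it takes over 72 s, if anything falls off the work surface, if the arm or the gripper's body presses on something with over 40 N, if the wrist force passes 120 N, or if a joint passes its speed limit or range.

ROBOT

A 6-joint arm with a two-finger parallel gripper is mounted at the origin on the work surface. World frame = base frame: x ahead of the robot, y to its left, z up, the work surface at z = 0. Lengths are in m, angles in rad, forces in N, time in s.
With the tool pointing down it reaches from about 0.325 to 0.9 m from the base axis. Payload 6.1 kg.
Tool frame: the origin (TCP) lies midway between the tips of the shut fingers; the grasp point (between the pads) lies 19 mm behind it; z points along the fingers, y is the line along which they close (so a half turn about z gives the same grasp; the last joint's range is limited). The gripper opens to 87 mm and grips with 3 to 60 N. Pads are 19 mm wide; open, the fingers measure 117 mm over their backs; the gripper's body (75 mm by 190 mm) begins 51 mm behind the grasp point.
Start: joints at [1.088, 0.22, 1.526, -0, 1.395, -0.126], TCP at [0.218, 0.586, 0.223] pointing down, gripper open.
Joint ranges: [-2.98, 2.98], [-0.91, 2.08], [0.09, 2.57], [-1.24, 4.39], [0.2, 2.65], [-2.68, 2.68]. Speed limits (rad/s): [2.57, 2.57, 3.01, 3.14, 3.14, 3.14].

INTERFACE

Orientations are given as a unit quaternion [x, y, z, w].
In Python, from plant import readout, optics, finish_job, finder gives the robot as it stands.
- The arm moves only by the tool play_rows, never from a script. Its arguments are lists of equal length, an entry for each row: "translation": the shift along the tool's x, y, z in mm, a list of three; "dr": the turn, a rotation vector about the tool's x, y, z in degrees, a list of three; "grip": the finger opening in mm, from 0 to 87. In form: {"translation": [[x, y, z], ...], "dr": [[wx, wy, wz], ...], "grip": [grip, ...]}. A call has exactly 8 rows; each row shifts and turns the commanded pose from where the row before left it, along the tool's axes as they then stand; what a row does not reach is not made up. A row lasts 1/10 s, in which the tool goes at most 50 mm and 8.59 degrees, less where a joint would pass 70% of its speed; a pose out of reach is approached as far as the arm can. A call is refused whole if a number of a shift passes 50 or a number of a turn 8.59, either way. A call with a gripper value outside its range is refused whole. The fingers move at their own pace and stop on an object; "force" is the grip in N (left out, the last holds). Time passes only in rows, so rows that do not move let the fingers close, or fill a call up. It gives the time, the measured TCP pose, the force, the opening and the grip force at its end, in the units of the state.
- readout.get_state(): the state, without advancing time (a new reading comes with each control period).
- optics.get_image(name): name is "scene" or "top" or "wrist"; returns the picture (420x560x3 uint8, red, green, blue); there is no depth.
- optics.camera_info(name): a dict with "fx", "fy", "cx", "cy" (pixels), "R" (3x3) and "t" (3): a world point X has camera coordinates R X + t; the wrist camera has in their place "T_tool_cam" (4x4, takes a point from camera to tool coordinates, whose origin is the TCP and whose axes are the flange's). Camera axes: x right, y down, z forward; pixel columns grow to the right and rows downward; lengths in m; the calibration is good to about 2 mm. A picture is of the moment at which its call begins: read the wrist's pose just before it. camera_info takes no time and is no camera call.
- finish_job(): hands the job in; it is judged then, once.
Trained networks look in the newest picture that a camera, given by its name, has taken for a name from the list of things; names that differ only in an ending like _2 or _b are one class to them, and where a whole thing is asked for, a point or a joint stands for the part that bears it (a point fixed in the world has none). Each returns a list of dicts, best first, with "conf" (0 to 1); they miss things now and then, are a little off and sometimes report something else, mostly with a low value. They report only what shows in the picture. A call takes as long as a camera call. They do not tell look-alikes from the thing itself.
- finder.regions_of(camera, query): "region" (420x560 bool, what is visible of it) and "extent" ([left, top, right, bottom] in pixels, round what is visible of it).
- finder.landmark_of(camera, query): "location" ([column, row] in pixels: a listed point, or the origin of a listed thing).
The state is a dict: "clock": time; "joint_positions": joint angles; "dq": joint speeds; "joint_efforts": joint torques, N m; "tcp_pos": TCP position; "eef_rot": TCP orientation; "ft_force": force on the tool from outside, world axes, zero at the start; "wrist_torque": the same for the moment, N m; "width": finger opening in m; "grip_force": force on a finger pad.
Only numpy, scipy, OpenCV 4.12 (cv2) and the standard library are available. Lean on these libraries where they do the work, as an engineer would, in place of code of your own. Each camera call takes 0.05 s, during which the arm holds its last target. There are 200 camera calls.

## Working session

There is one attempt and no reset: what is moved stays moved. The work goes in short steps, Python scripts to look and compute and a tool call to move; the robot and the scene stay as the last step left them, time stands still between calls to the robot, and variables do not carry over. Pictures are saved under pics/ and viewed, at most 10 in all, crops included, and the job is handed in when it is done.

Besides the shell and the picture viewer there is one more tool, called after "Request:" as name(argument=value, ...) on one line, values as JSON. play_rows: Moves the arm, as the interface text tells. Its arguments: {"type":"object","properties":{"translation":{"type":"array"},"dr":{"type":"array"},"grip":{"type":"array"},"force":{"type":"number"}},"required":["translation","dr","grip"]}

```bash
ls; mkdir -p pics; cat > h.py <<'E'
import numpy as np, cv2
from plant import readout, optics, finish_job, finder
from scipy.spatial.transform import Rotation as Ro
def cam(n):
    c=optics.camera_info(n)
    if n!="wrist": return c,np.array(c["R"]),np.array(c["t"])
    s=readout.get_state(); T=np.eye(4);T[:3,:3]=Ro.from_quat(s["eef_rot"]).as_matrix();T[:3,3]=s["tcp_pos"]
    W=np.linalg.inv(T@np.array(c["T_tool_cam"])); return c,W[:3,:3],W[:3,3]
def atz(n,px,z):
    c,R,t=cam(n); d=R.T@np.array([(px[0]-c["cx"])/c["fx"],(px[1]-c["cy"])/c["fy"],1]); o=-R.T@t
    return o+d*(z-o[2])/d[2]
def proj(n,X):
    c,R,t=cam(n); p=R@np.array(X)+t; return [c["fx"]*p[0]/p[2]+c["cx"],c["fy"]*p[1]/p[2]+c["cy"]]
def tri(obs):
    A=[];b=[]
    for n,px in obs:
        c,R,t=cam(n)
        for i,(f,cc) in enumerate(((c["fx"],c["cx"]),(c["fy"],c["cy"]))):
            u=(px[i]-cc)/f; A.append(R[i]-u*R[2]); b.append(u*t[2]-t[i])
    return np.linalg.lstsq(np.array(A),np.array(b),rcond=None)[0]
def save(n,f,crop=None,k=1):
    im=optics.get_image(n)[:,:,::-1]
    if crop: im=im[crop[1]:crop[3],crop[0]:crop[2]]
    cv2.imwrite("pics/"+f,cv2.resize(im,None,fx=k,fy=k,interpolation=cv2.INTER_CUBIC))
E
python3 - <<'E'
from h import *
ims=[optics.get_image(n) for n in("scene","top")]
cv2.imwrite("pics/a.png",cv2.resize(np.vstack(ims)[:,:,::-1],(560,840))[:, :][:840]) 
cv2.imwrite("pics/s.png",cv2.resize(ims[0][:,:,::-1],(784,588)));cv2.imwrite("pics/t.png",cv2.resize(ims[1][:,:,::-1],(784,588)))
for n in("scene","top"):
  for q in("stand_hole","puller","puller_tip","spring_pivot","hook_eye","hook_bend","post_axis","deck","stand"):
    print(n,q,[(np.round(d["location"],1).tolist(),round(d["conf"],2)) for d in finder.landmark_of(n,q)][:4])
s=readout.get_state();print(s["tcp_pos"],s["eef_rot"],s["ft_force"],s["clock"])
E
```

```text
pics
scene stand_hole [([403.7, 259.4], 0.8), ([194.6, 251.1], 0.51)]
scene puller [([373.3, 243.5], 0.91), ([396.2, 276.6], 0.61), ([434.9, 251.2], 0.41)]
scene puller_tip [([434.6, 252.5], 0.72), ([372.0, 242.5], 0.61), ([401.2, 260.0], 0.31)]
scene spring_pivot [([251.2, 199.7], 0.76)]
scene hook_eye [([289.7, 204.0], 0.57)]
scene hook_bend [([287.0, 204.2], 0.46)]
scene post_axis [([293.6, 220.9], 0.59)]
scene deck [([278.2, 223.1], 0.6)]
scene stand [([402.6, 282.3], 0.91), ([406.2, 260.8], 0.47), ([294.9, 229.3], 0.15)]
top stand_hole [([140.8, 262.6], 0.73)]
top puller [([145.3, 260.5], 0.73), ([132.0, 317.6], 0.69), ([196.8, 283.7], 0.68)]
top puller_tip [([134.3, 313.2], 0.72)]
top spring_pivot [([327.5, 225.3], 0.96)]
top hook_eye [([277.7, 239.6], 0.59), ([152.7, 263.2], 0.47), ([227.5, 146.9], 0.22)]
top hook_bend [([286.1, 237.2], 0.54)]
top post_axis [([277.8, 236.6], 0.64)]
top deck [([293.6, 233.3], 0.67)]
top stand [([152.4, 260.5], 0.7)]
[0.21827604 0.58562045 0.2225334 ] [ 1.77439202e-01  9.84131764e-01 -1.74268514e-05 -1.06748862e-05] [-0.13056722 -0.02115742  0.37384508] 1.0
```

View pics/s.png

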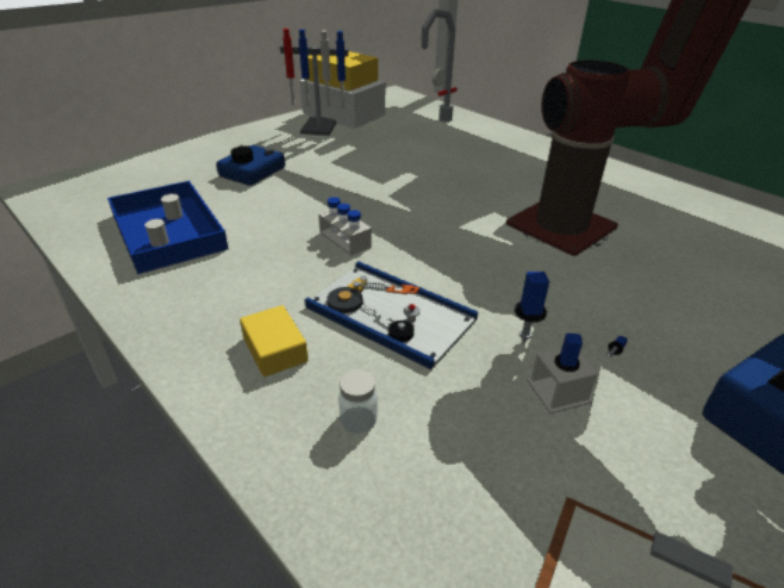

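View pics/t.png

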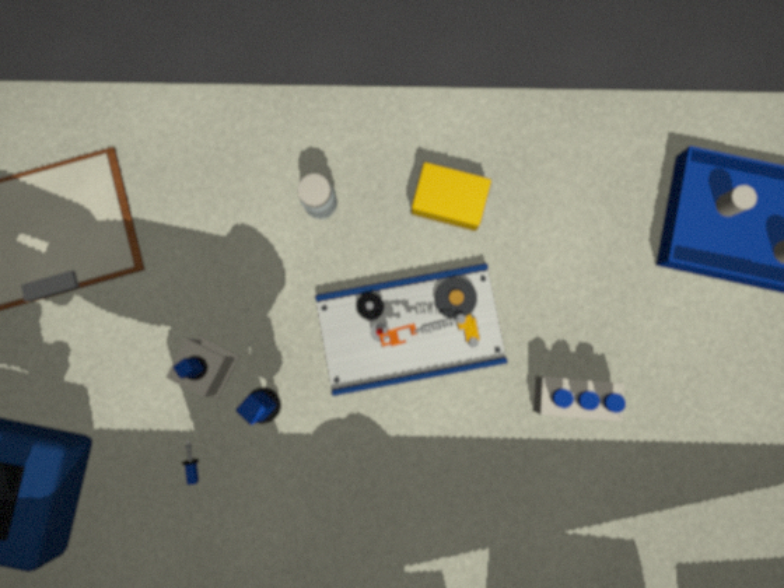

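```bash
python3 - <<'E'
from h import *
for q,a,b in(("stand_hole",(403.7,259.4),(140.8,262.6)),("pivot",(251.2,199.7),(327.5,225.3)),("eye",(289.7,204),(277.7,239.6)),("bend",(287,204.2),(286.1,237.2)),("post",(293.6,220.9),(277.8,236.6)),("deck",(278.2,223.1),(293.6,233.3)),("stand",(402.6,282.3),(152.4,260.5))):
  print(q,tri([("scene",a),("top",b)]).round(4))
print(cam("top")[0]["fx"],cam("scene")[0]["fx"],-cam("top")[1].T@cam("top")[2],-cam("scene")[1].T@cam("scene")[2],cam("top")[1])
print(optics.camera_info("wrist"))
E
```

```text
stand_hole [0.4902 0.3114 0.0612]
pivot [ 0.5869 -0.1121  0.0477]
eye [0.5497 0.0015 0.0774]
bend [ 0.5522 -0.0133  0.0702]
post [0.5526 0.009  0.0269]
deck [ 0.5654 -0.0315  0.0013]
stand [ 0.4893  0.3163 -0.0135]
410.46514756461846 384.0032393424957 [ 0.51192988 -0.014931    0.9888243 ] [1.13377394 0.57097802 0.67716091] [[ 0.02070773 -0.99972794 -0.01073443]
 [-0.99509974 -0.0195712  -0.09691992]
 [ 0.09668347  0.01268882 -0.99523429]]
{'fx': 352.81482904016536, 'fy': 352.81482904016536, 'cx': 276.96428454143404, 'cy': 204.15177540549857, 'T_tool_cam': array([[-8.06434008e-05, -9.57291351e-01, -2.89124994e-01,
         8.06715179e-02],
       [ 9.99999985e-01, -3.26032337e-05, -1.70973133e-04,
         5.59382853e-06],
       [ 1.54244691e-04, -2.89125003e-01,  9.57291340e-01,
        -1.61759335e-01],
       [ 0.00000000e+00,  0.00000000e+00,  0.00000000e+00,
         1.00000000e+00]])}
```

The scene picture shows three blue-handled pullers: hanging in the stand (scene full-res ~(407,250)), a bigger one upright (~(381,212)), and a small one lying (~(441,247)). The hook is at top-view (285,238), and the red post is at (272,235). The one in the stand should be the one meant; I'll confirm in a crop and with a size check.

```bash
python3 - <<'E'
from h import *
a=cv2.resize(optics.get_image("scene")[180:300,350:470],(400,400),interpolation=cv2.INTER_CUBIC)
b=cv2.resize(optics.get_image("top")[220:355,100:235],(400,400),interpolation=cv2.INTER_CUBIC)
cv2.imwrite("pics/c.png",np.hstack([a,b])[:,:,::-1])
# expected pixel size of handle in scene for the nominal puller in the stand
H=np.array([.49,.314,0])
for z in(.066,.070,.122):print(z,np.round(proj("scene",H+[0,0,z]),1),np.round(proj("top",H+[0,0,z]),1))
for n in("scene","top"):
  for d in finder.regions_of(n,"puller"): print(n,d["extent"],round(d["conf"],2))
E
```

```text
0.066 [405.5 258.4] [139.1 262.5]
0.07 [405.8 257.2] [138.5 262.6]
0.122 [410.9 240. ] [129.7 263. ]
scene [330.8, 200.2, 367.2, 228.0] 0.95
scene [394.2, 238.9, 413.3, 264.8] 0.81
scene [436.5, 240.9, 450.0, 255.2] 0.52
top [128.8, 316.1, 142.7, 343.1] 0.8
top [123.6, 253.9, 147.3, 270.6] 0.57
top [203.6, 288.2, 269.3, 316.1] 0.57
top [213.7, 124.9, 239.3, 158.8] 0.28
```

View pics/c.png

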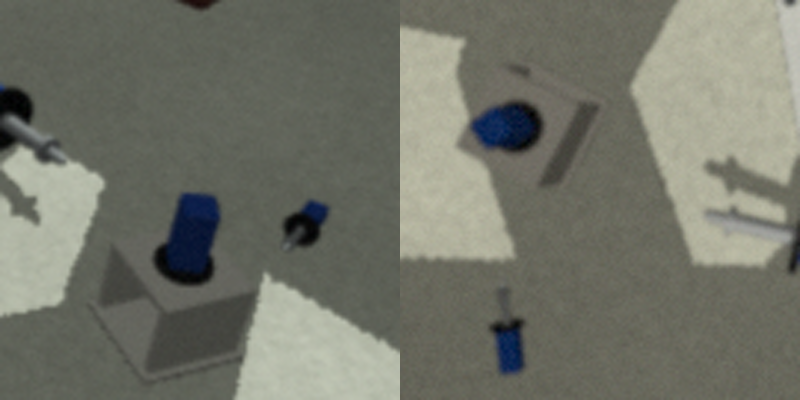

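The puller in the stand at scene (409,252) matches: its 52 mm handle projects to rows 240–257 and its width is ~10 px, as computed. The large puller has toppled and lies elsewhere, and the small one lies on the bench. So I take the stand one.

Request:
play_rows(translation=[[-44,-20,0],[-44,-20,0],[-44,-20,0],[-44,-20,0],[-44,-20,0],[-44,-20,0],[-44,-20,0],[-43,-20,0]], dr=[[0,0,0],[0,0,0],[0,0,0],[0,0,0],[0,0,0],[0,0,0],[0,0,0],[0,0,0]], grip=[60,60,60,60,60,60,60,60])

```text
clock: 2.0
tcp_pos: [0.4926, 0.3115, 0.2228]
eef_rot: [0.177, 0.984, 0.0, 0.0]
ft_force: [0.5, 0.2, -0.3]
width: 0.0597
grip_force: 0.0
```

```bash
python3 - <<'E'
from h import *
s=readout.get_state();print(s["tcp_pos"],s["eef_rot"],s["clock"],s["joint_positions"])
save("wrist","w1.png")
for q,z in(("stand_hole",.066),("puller",.014),("stand",0)):
  print(q,[(np.round(d["location"],1).tolist(),round(d["conf"],2),atz("wrist",d["location"],z).round(4).tolist()) for d in finder.landmark_of("wrist",q)][:3])
for d in finder.regions_of("wrist","puller"): print(d["extent"],d["conf"])
hsv=cv2.cvtColor(optics.get_image("wrist"),cv2.COLOR_RGB2HSV)
m=cv2.inRange(hsv,(105,110,30),(130,255,255))
n,l,st,ce=cv2.connectedComponentsWithStats(m)
for i in range(1,n):
  if st[i,4]>200: print(st[i],ce[i])
print(np.round([proj("wrist",[.49,.314,z]) for z in (.07,.122)],1))
E
```

```text
[0.49258878 0.31152307 0.22281322] [1.77496216e-01 9.84121425e-01 2.10599593e-04 2.65648128e-04] 2.0 [ 4.28620454e-01  1.19683009e-01  1.63994948e+00  4.36421650e-05
  1.38128352e+00 -7.85300693e-01]
stand_hole []
puller [([257.1, 51.2], 0.81, [0.3706, 0.3365, 0.014]), ([278.9, 171.2], 0.8, [0.4887, 0.3146, 0.014]), ([121.7, 170.9], 0.59, [0.4291, 0.158, 0.014])]
stand [([273.7, 170.9], 0.64, [0.4876, 0.31, 0.0])]
[257.3, 164.2, 301.9, 219.7] 0.83
[0.0, 147.8, 120.3, 202.1] 0.65
[223.3, 1.8, 258.3, 49.0] 0.63
[   0  164   38   37 1122] [ 16.27896613 182.60071301]
[264 189  30  31 315] [278.36825397 203.39365079]
[  0 212  80  57 770] [ 38.31558442 239.91428571]
[[277.  188.8]
 [277.  205.3]]
```

View pics/w1.png

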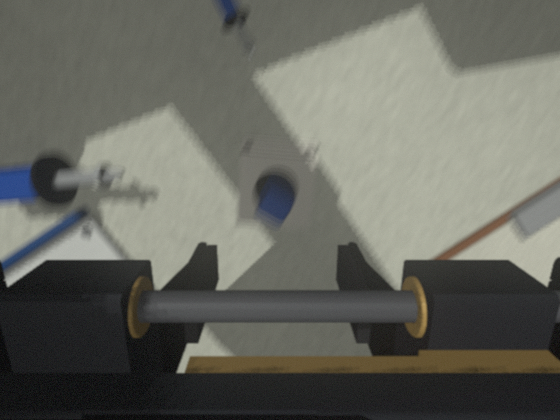

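```bash
cat > fit.py <<'E'
from h import *
from scipy.optimize import minimize
im=optics.get_image("wrist"); hsv=cv2.cvtColor(im,cv2.COLOR_RGB2HSV).astype(int)
b=im.astype(int); m=((b[:,:,2]-b[:,:,0]>18)).astype(np.uint8); m[:150]=0;m[240:]=0;m[:,:240]=0;m[:,320:]=0
print(m.sum())
c,R,t=cam("wrist")
def iou(x,y,yaw):
    P=[]
    for z in(.070,.122):
        for k in range(4):
            a=yaw+np.pi/4+k*np.pi/2; P.append([x+.01697*np.cos(a),y+.01697*np.sin(a),z])
    p=(R@np.array(P).T).T+t; p=np.c_[c["fx"]*p[:,0]/p[:,2]+c["cx"],c["fy"]*p[:,1]/p[:,2]+c["cy"]]
    h=cv2.convexHull((p*16).round().astype(np.int32)); g=np.zeros(m.shape,np.uint8); cv2.fillConvexPoly(g,h,1,shift=4)
    return (g&m).sum()/(g|m).sum()
r=[(iou(x,y,np.radians(w)),x,y,w) for x in np.arange(.482,.498,.001) for y in np.arange(.306,.322,.001) for w in range(0,90,5)]
r.sort(reverse=True)
for q in r[:8]: print(np.round(q,4))
for w in range(0,90,10): print(w,round(max(q[0] for q in r if q[3]==w),3),end=" ")
cr=cv2.resize(np.hstack([im[150:240,240:320],np.repeat(m[150:240,240:320,None]*255,3,2)]),(800,450),interpolation=cv2.INTER_CUBIC)
cv2.imwrite("pics/w2.png",cr[:,:,::-1])
E
python3 fit.py
```

```text
857
[ 0.5931  0.49    0.313  60.    ]
[ 0.5927  0.492   0.312  55.    ]
[ 0.5927  0.49    0.313  55.    ]
[ 0.5895  0.49    0.314  55.    ]
[ 0.5888  0.493   0.312  55.    ]
[ 0.5881  0.493   0.311  55.    ]
[ 0.588  0.491  0.313 55.   ]
[ 0.5875  0.489   0.314  50.    ]
0 0.57 10 0.568 20 0.564 30 0.569 40 0.579 50 0.587 60 0.593 70 0.576 80 0.568
```

View pics/w2.png

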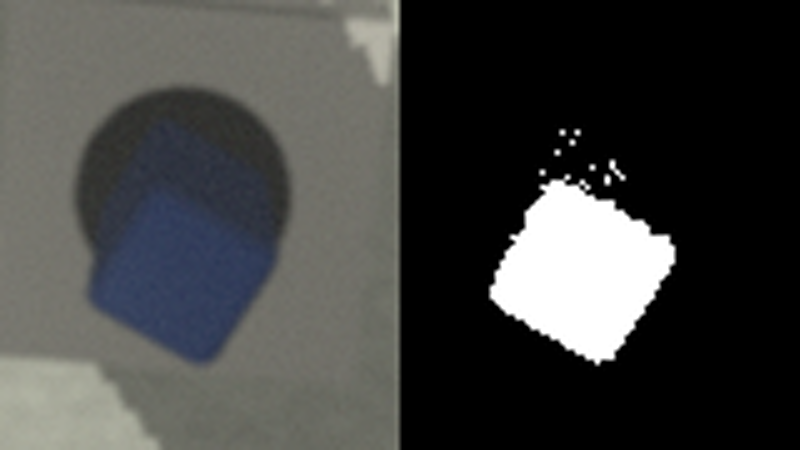

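The crop shows the square blue handle top, centre about px (277,203), turned roughly 30° in the picture, with the black flange below it; this matches the required shape.

```bash
cat >> fit.py <<'E'
E
python3 - <<'E'
from h import *
b=optics.get_image("wrist").astype(int); m=((b[:,:,2]-b[:,:,0]>22)).astype(np.uint8); m[:186]=0;m[240:]=0;m[:,:240]=0;m[:,320:]=0
m=cv2.morphologyEx(m,cv2.MORPH_OPEN,np.ones((3,3),np.uint8))
p=np.argwhere(m)[:,::-1].astype(np.float32)
w=np.array([atz("wrist",q,.122)[:2] for q in p])*1000
print(w.mean(0),cv2.minAreaRect(w.astype(np.float32)))
M=w-w.mean(0)
R=Ro.from_quat(readout.get_state()["eef_rot"]).as_matrix();print(R.round(3))
E
```

```text
[488.98416663 313.46292046] ((489.0596008300781, 313.45330810546875), (22.67310905456543, 22.588911056518555), 39.159767150878906)
[[-0.938  0.347 -0.   ]
 [ 0.347  0.938  0.   ]
 [ 0.     0.    -1.   ]]
```

Request:
play_rows(translation=[[0,0,9],[0,0,9],[0,0,9],[0,0,9],[0,0,9],[0,0,9],[0,0,9],[0,0,9]], dr=[[0,0,-7.45],[0,0,-7.45],[0,0,-7.45],[0,0,-7.45],[0,0,-7.45],[0,0,-7.45],[0,0,-7.45],[0,0,-7.45]], grip=[60,60,60,60,60,60,60,60])

```text
clock: 3.2
tcp_pos: [0.4903, 0.3145, 0.1503]
eef_rot: [-0.339, 0.941, 0.0, 0.0]
ft_force: [-0.7, -0.5, 0.3]
width: 0.0601
grip_force: 0.0
```

Request:
play_rows(translation=[[1.5,3.7,0],[0,0,15],[0,0,20],[0,0,20],[0,0,14],[0,0,0],[0,0,0],[0,0,0]], dr=[[0,0,0],[0,0,0],[0,0,0],[0,0,0],[0,0,0],[0,0,0],[0,0,0],[0,0,0]], grip=[60,60,60,60,60,60,20,20], force=45)

```text
clock: 4.0
tcp_pos: [0.4886, 0.3155, 0.0827]
eef_rot: [-0.335, 0.942, 0.0, 0.001]
ft_force: [0.8, 0.5, 1.3]
width: 0.0509
grip_force: 0.0
```

Request:
play_rows(translation=[[0,0,0],[0,0,0],[0,0,0],[0,0,0],[0,0,0],[0,0,0],[0,0,0],[0,0,0]], dr=[[0,0,0],[0,0,0],[0,0,0],[0,0,0],[0,0,0],[0,0,0],[0,0,0],[0,0,0]], grip=[20,20,20,20,20,20,20,20])

```text
clock: 4.8
tcp_pos: [0.4884, 0.315, 0.0821]
eef_rot: [-0.335, 0.942, -0.0, 0.001]
ft_force: [1.9, -2.0, 5.7]
width: 0.0235
grip_force: 45.0
```

Request:
play_rows(translation=[[0,0,-8],[0,0,-15],[0,0,-18],[0,0,-18],[0,0,-18],[0,0,-18],[0,0,-18],[0,0,-15]], dr=[[0,0,0],[0,0,0],[0,0,0],[0,0,0],[0,0,6],[0,0,6],[0,0,6],[0,0,6]], grip=[20,20,20,20,20,20,20,20])

```text
clock: 5.6
tcp_pos: [0.4876, 0.3154, 0.2114]
eef_rot: [-0.13, 0.992, 0.0, 0.0]
ft_force: [0.5, -0.5, -1.5]
width: 0.024
grip_force: 45.0
```

Request:
play_rows(translation=[[1,-33,0],[1,-33,0],[1,-33,0],[1,-33,0],[1,-33,0],[1,-33,0],[1,-33,0],[0,-31,0]], dr=[[0,0,0],[0,0,0],[0,0,0],[0,0,0],[0,0,0],[0,0,0],[0,0,0],[0,0,0]], grip=[20,20,20,20,20,20,20,20])

```text
clock: 6.4
tcp_pos: [0.5494, 0.0593, 0.2104]
eef_rot: [-0.132, 0.991, 0.0, 0.0]
ft_force: [0.3, 0.6, -0.9]
width: 0.0233
grip_force: 45.0
```

```bash
python3 - <<'E'
from h import *
s=readout.get_state();print(s["tcp_pos"],s["eef_rot"],s["clock"],s["ft_force"],s["wrist_torque"],s["width"])
save("wrist","w3.png",k=1.4)
for q,z in(("hook_eye",.076),("hook_bend",.07),("spring_pivot",.036),("post_axis",.037),("puller_tip",s["tcp_pos"][2]-.068),("puller_shoulder",s["tcp_pos"][2]-.055)):
  print(q,[(np.round(d["location"],1).tolist(),round(d["conf"],2),atz("wrist",d["location"],z).round(4).tolist()) for d in finder.landmark_of("wrist",q)][:3])
E
```

```text
[0.54944968 0.05925367 0.21035251] [-1.31921763e-01  9.91260099e-01  2.18303109e-04  1.27877968e-04] 6.4 [ 0.31668211  0.60077526 -0.9466518 ] [ 0.06177298 -0.04298812 -0.01555804] 0.023298566788717504
hook_eye [([223.7, 168.4], 0.68, [0.5397, 0.008, 0.076])]
hook_bend [([200.1, 170.1], 0.58, [0.5473, -0.0101, 0.07])]
spring_pivot [([92.3, 169.5], 0.75, [0.582, -0.1149, 0.036])]
post_axis [([238.3, 179.1], 0.57, [0.5542, 0.0241, 0.037])]
puller_tip [([435.2, 91.0], 0.83, [0.442, 0.1343, 0.1424])]
puller_shoulder [([417.6, 80.9], 0.88, [0.4411, 0.117, 0.1554])]
```

View pics/w3.png

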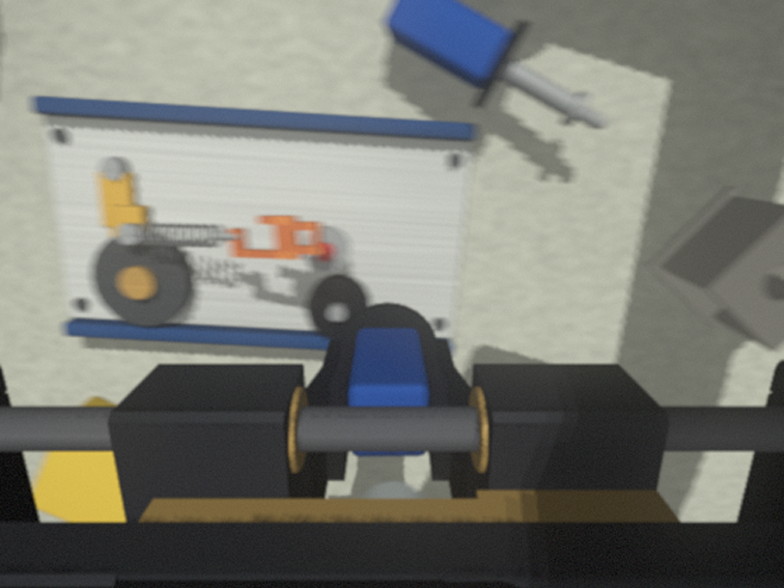

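The wrist view (k=1.4) shows the orange hook with eye hole near (307,238), red post head at (325,250), black pulley at (338,305), and pivot by (130,235). Refining with colour masks.

```bash
python3 - <<'E'
from h import *
im=optics.get_image("wrist"); h=cv2.cvtColor(im,cv2.COLOR_RGB2HSV)
cr=im[140:230,80:260]; cv2.imwrite("pics/w4.png",cv2.resize(cr,(800,400),interpolation=cv2.INTER_CUBIC)[:,:,::-1])
m=cv2.inRange(h,(5,130,90),(14,255,255)); m[:,:150]=0
print(im[165:185:2,195:232:4].tolist()[0:2])
cs,hi=cv2.findContours(m,cv2.RETR_CCOMP,cv2.CHAIN_APPROX_NONE)
for c,k in zip(cs,hi[0]):
  a=cv2.contourArea(c)
  if a>8: print(a,k[3],c[:,0].mean(0),cv2.boundingRect(c),cv2.minAreaRect(c))
r=((h[:,:,0]<4)|(h[:,:,0]>174))&(h[:,:,1]>120)
r=r.astype(np.uint8); n,l,st,ce=cv2.connectedComponentsWithStats(r)
for i in range(1,n):
  if st[i,4]>8: print("red",st[i],ce[i],atz("wrist",ce[i],.046))
t=optics.get_image("top");h=cv2.cvtColor(t,cv2.COLOR_RGB2HSV)
r=(((h[:,:,0]<4)|(h[:,:,0]>174))&(h[:,:,1]>110)).astype(np.uint8)
n,l,st,ce=cv2.connectedComponentsWithStats(r)
for i in range(1,n):
  if st[i,4]>5 and 200<ce[i][0]<330: print("redtop",st[i],ce[i],atz("top",ce[i],.046))
E
```

```text
[[[200, 200, 190], [200, 124, 83], [201, 125, 86], [202, 127, 86], [197, 121, 83], [178, 170, 158], [201, 198, 188], [193, 156, 136], [202, 126, 86], [151, 147, 140]], [[201, 202, 194], [199, 121, 81], [201, 124, 85], [201, 126, 86], [195, 120, 80], [174, 170, 163], [200, 203, 195], [180, 149, 132], [201, 124, 85], [149, 143, 136]]]
943.5 -1 [196.07111111 170.86666667] (166, 155, 64, 29) ((197.5, 169.0), (28.0, 63.0), 90.0)
164.0 0 [218.54545455 169.02272727] (212, 162, 14, 15) ((218.5, 169.0), (13.0, 14.0), 0.0)
red [231 174   8  10  61] [234.80327869 178.27868852] [0.55209937 0.02176092 0.046     ]
redtop [190 183  24  13  62] [201.17741935 186.93548387] [0.66732237 0.18561462 0.046     ]
redtop [217 183   6   5  10] [219.6 185.5] [0.67151429 0.14276599 0.046     ]
redtop [249 182  17  21  85] [257.83529412 190.87058824] [0.6605721  0.05335822 0.046     ]
redtop [235 184  15   8  39] [242.66666667 187.64102564] [0.66749074 0.08885603 0.046     ]
redtop [197 189  10  11  29] [201.51724138 194.55172414] [0.64943686 0.18411161 0.046     ]
redtop [220 188   9   5  15] [224.13333333 189
[... 6929 characters left out ...]
 408   9  11  23] [234.73913043 413.34782609] [0.16344952 0.09130455 0.046     ]
redtop [205 412   4   5   8] [206.125 413.875] [0.16077327 0.15452385 0.046     ]
redtop [255 413   3   6   7] [256.28571429 415.42857143] [0.16022067 0.04361022 0.046     ]
redtop [208 415   6   2   6] [210.5        415.16666667] [0.15827725 0.14474388 0.046     ]
redtop [220 414   7   5  12] [223.25       416.66666667] [0.15580023 0.11645231 0.046     ]
redtop [240 414   7   6  12] [243.         416.66666667] [0.15687865 0.07284826 0.046     ]
redtop [213 416   5   4  10] [214.8 417.3] [0.15399922 0.13507254 0.046     ]
redtop [205 418   6   2   7] [207.14285714 418.28571429] [0.15149646 0.15191448 0.046     ]
```

View pics/w4.png

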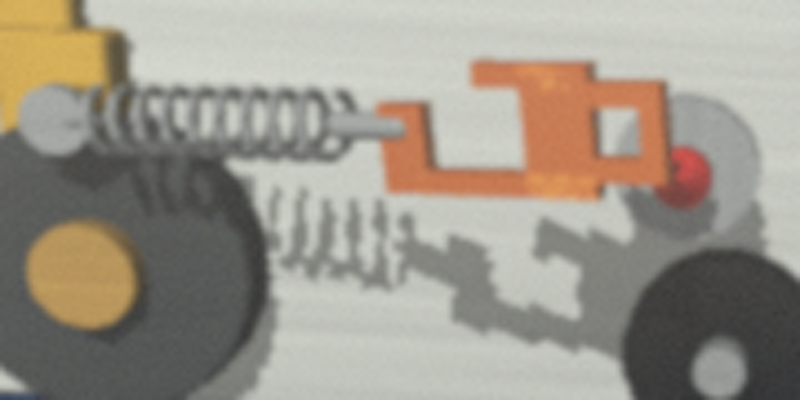

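```bash
python3 - <<'E'
from h import *
s=readout.get_state(); R=Ro.from_quat(s["eef_rot"]).as_matrix(); tcp=np.array(s["tcp_pos"])
E=atz("wrist",(218.8,169.4),.071);P=atz("wrist",(235,179.5),.046);V=atz("wrist",(90.8,167),.036)
C=[atz("wrist",(px/4.444+80,py/4.444+140),.012) for px,py in()]
print("eye",E,"post",P,"piv",V)
for n,a,b in(("V-E",V,E),("V-P",V,P)):
  d=(b-a)[:2];print(n,np.hypot(*d),np.degrees(np.arctan2(d[1],d[0])))
d=E-tcp;print("tool shift to eye",(R.T@d)*1000)
# deck yaw from rail edge (blue upper rail top face z=.022) pixel from pic /1.4
a=atz("wrist",(36/1.4,98/1.4),.022);b=atz("wrist",(472/1.4,125/1.4),.022);d=(b-a)[:2];print("rail",np.hypot(*d),np.degrees(np.arctan2(d[1],d[0])))
E
```

```text
eye [0.54193522 0.00799976 0.071     ] post [0.55322968 0.02212201 0.046     ] piv [ 0.58020936 -0.11513728  0.036     ]
V-E 0.12894821568115689 107.26657754978704
V-P 0.13988572504981592 101.1202887661325
tool shift to eye [ 21.12129296 -49.62629328 138.63825797]
rail 0.2902503893619274 101.87999081992062
```

Request:
play_rows(translation=[[5,-12,0],[6,-13,0],[5,-12,0],[5,-12.5,0],[0,0,15],[0,0,15],[0,0,15],[0,0,12]], dr=[[0,0,0],[0,0,0],[0,0,0],[0,0,0],[0,0,0],[0,0,0],[0,0,0],[0,0,0]], grip=[20,20,20,20,20,20,20,20])

```text
clock: 7.65
tcp_pos: [0.5411, 0.0076, 0.1499]
eef_rot: [-0.132, 0.991, 0.0, -0.001]
ft_force: [0.0, 0.2, -1.1]
width: 0.0238
grip_force: 45.0
```

```bash
python3 - <<'E'
from h import *
s=readout.get_state();print(s["tcp_pos"],s["clock"],s["ft_force"])
w=optics.get_image("wrist")[100:310,140:420];sc=optics.get_image("scene")
p=proj("scene",[.542,.008,.09]);x,y=int(p[0]),int(p[1]);print(p)
a=cv2.resize(w,(400,300),interpolation=cv2.INTER_CUBIC);b=cv2.resize(sc[y-30:y+30,x-40:x+40],(400,300),interpolation=cv2.INTER_CUBIC)
cv2.imwrite("pics/i1.png",np.hstack([a,b])[:,:,::-1])
t=np.array(s["tcp_pos"])
for q,o in(("puller_tip",-.068),("puller_shoulder",-.055)):
  print(q,proj("scene",t+[0,0,o]),[(np.round(d["location"],1).tolist(),round(d["conf"],2)) for d in finder.landmark_of("scene",q)][:4])
print("eye",proj("scene",[.5419,.008,.071]),[(np.round(d["location"],1).tolist(),round(d["conf"],2)) for d in finder.landmark_of("scene","hook_eye")])
E
```

```text
[0.54106699 0.00757063 0.14988244] 7.65 [ 0.0182302   0.17341302 -1.14692703]
[np.float64(295.0607990301253), np.float64(200.12734483228022)]
puller_tip [np.float64(295.0757281455713), np.float64(202.41997933786746)] [([368.6, 227.5], 0.97), ([293.7, 205.0], 0.66), ([435.8, 250.9], 0.5)]
puller_shoulder [np.float64(295.2720559857229), np.float64(198.3997207229925)] [([365.0, 222.9], 0.89), ([433.4, 249.7], 0.72), ([295.0, 200.9], 0.62), ([193.4, 251.6], 0.16)]
eye [np.float64(294.804699610499), np.float64(205.93482332915758)] [([291.4, 206.1], 0.66)]
```

View pics/i1.png

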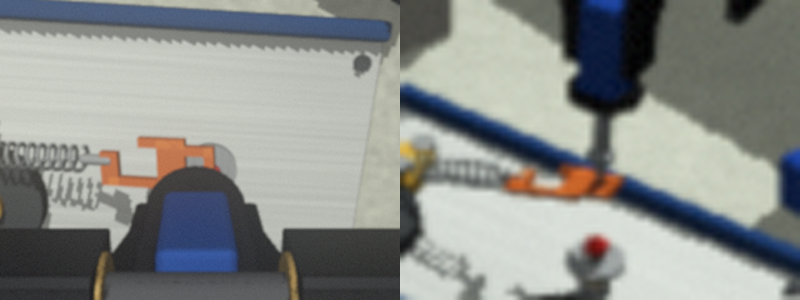

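The left crop shows the hook with the puller above its end. The right crop (scene) shows the pin tip at (602,165), straight above the eye at ~(600,187). Descending gently.

Request:
play_rows(translation=[[-1,0,3],[0,0,3],[0,0,2.5],[0,0,2.5],[0,0,2],[0,0,2],[0,0,2],[0,0,0]], dr=[[0,0,0],[0,0,0],[0,0,0],[0,0,0],[0,0,0],[0,0,0],[0,0,0],[0,0,0]], grip=[20,20,20,20,20,20,20,20])

```text
clock: 8.7
tcp_pos: [0.543, 0.0073, 0.1351]
eef_rot: [-0.132, 0.991, 0.0, -0.0]
ft_force: [1.0, 0.3, -1.5]
width: 0.0236
grip_force: 45.0
```

Request:
play_rows(translation=[[0,0,1.5],[0,0,1.5],[0,0,1.5],[0,0,1.5],[0,0,1],[0,0,1],[0,0,0],[0,0,0]], dr=[[0,0,0],[0,0,0],[0,0,0],[0,0,0],[0,0,0],[0,0,0],[0,0,0],[0,0,0]], grip=[20,20,20,20,20,20,20,20])

```text
clock: 9.5
tcp_pos: [0.5432, 0.0076, 0.1277]
eef_rot: [-0.132, 0.991, 0.0, 0.0]
ft_force: [-0.4, 2.8, 1.4]
width: 0.0238
grip_force: 45.0
```

```bash
python3 - <<'E'
from h import *
f=[]
for i in range(2):
  sc=optics.get_image("scene"); s=readout.get_state(); f.append(s["ft_force"])
print(s["tcp_pos"],s["clock"],np.array(f),s["wrist_torque"])
for q in ("hook_eye",):
  print(q,[(np.round(d["location"],1).tolist(),round(d["conf"],2)) for d in finder.landmark_of("scene",q)])
t=np.array(s["tcp_pos"]);print(proj("scene",t+[0,0,-.055]))
a=cv2.resize(sc[175:235,255:335],(800,600),interpolation=cv2.INTER_CUBIC)
cv2.imwrite("pics/i2.png",a[:,:,::-1])
E
```

```text
[0.54324874 0.00753309 0.12768571] 9.6 [[-1.46438525  2.8480666   1.3736669 ]
 [ 0.375368    2.50071704  1.22623111]] [0.7886032  0.17405644 0.00101152]
hook_eye [([291.6, 218.1], 0.67), ([288.9, 207.1], 0.63)]
[np.float64(294.34319707781185), np.float64(205.54778880736606)]
```

View pics/i2.png

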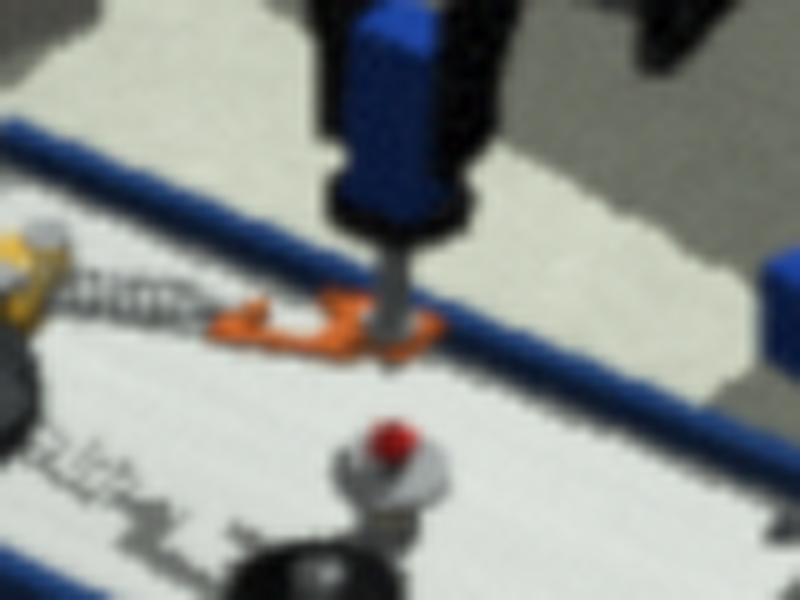

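The crop shows the pin through the eye with its tip below the plate and the shoulder on the plate. The red head is at crop (393,440). Triangulating post and pivot.

```bash
python3 - <<'E'
from h import *
c=optics.camera_info("wrist");s0=([.54944968,.05925367,.21035251],[-1.31921763e-01,9.91260099e-01,2.18303109e-04,1.27877968e-04])
T=np.eye(4);T[:3,:3]=Ro.from_quat(s0[1]).as_matrix();T[:3,3]=s0[0];W=np.linalg.inv(T@np.array(c["T_tool_cam"]))
import h
def cam2(n): return (c,W[:3,:3],W[:3,3]) if n=="wrist" else cam0(n)
cam0=h.cam; h.cam=cam2
sc=optics.get_image("scene")[205:230,280:310];hs=cv2.cvtColor(sc,cv2.COLOR_RGB2HSV)
r=(((hs[:,:,0]<6)|(hs[:,:,0]>172))&(hs[:,:,1]>120));p=np.argwhere(r).mean(0)[::-1]+[280,205];print(p,r.sum())
print("head",h.tri([("scene",p),("wrist",(235,179.5))]))
pv=(255+4.8,175+23.5);print("pivot",h.tri([("scene",pv),("wrist",(90.8,167))]))
# collar: wrist crop circle centre (697,163) ; scene collar (392,468)
print("collar",h.tri([("scene",(255+39.2,175+46.8)),("wrist",(236.6,177))]))
for z in(.04,.046,.052): print(z,h.atz("wrist",(235,179.5),z)[:2],h.atz("scene",p,z)[:2])
E
```

```text
[293.8 219. ] 10
head [0.55508006 0.01947574 0.04051268]
pivot [ 0.57219628 -0.10571221  0.05269429]
collar [0.55433206 0.02020353 0.03110748]
0.04 [0.55507529 0.01962221] [0.55469967 0.01882044]
0.046 [0.55356675 0.01996546] [0.56015268 0.02401998]
0.052 [0.55205821 0.02030871] [0.56560569 0.02921953]
```

Request:
play_rows(translation=[[0,1.5,0],[-1,3,0],[-1.5,3.5,0],[-1.5,3.5,0],[-1.5,3.5,0],[-1.5,3.5,0],[-1,2.5,0],[0,0,0]], dr=[[0,0,0],[0,0,0],[0,0,0],[0,0,0],[0,0,0],[0,0,0],[0,0,0],[0,0,0]], grip=[20,20,20,20,20,20,20,20])

```text
clock: 10.5
tcp_pos: [0.5455, 0.0298, 0.1275]
eef_rot: [-0.132, 0.991, -0.0, 0.0]
ft_force: [1.6, -4.3, 0.3]
width: 0.0233
grip_force: 45.0
```

Request:
play_rows(translation=[[-1,2,0],[-1,3,0],[-1.5,3.5,0],[-1.5,3.5,0],[-1.5,3.5,0],[-1.5,3,0],[-1,2,0],[0,0,0]], dr=[[0,0,0],[0,0,0],[0,0,0],[0,0,0],[0,0,0],[0,0,0],[0,0,0],[0,0,0]], grip=[20,20,20,20,20,20,20,20])

```text
clock: 11.3
tcp_pos: [0.5488, 0.0511, 0.1275]
eef_rot: [-0.132, 0.991, -0.001, -0.0]
ft_force: [1.6, -7.0, -0.7]
width: 0.0232
grip_force: 45.0
```

```bash
python3 - <<'E'
from h import *
im=optics.get_image("wrist");s=readout.get_state();c,R,t=cam("wrist")
print(s["tcp_pos"],s["clock"],s["ft_force"],s["wrist_torque"],s["width"],s["eef_rot"])
P=[.5543,.022,.042];print("post",proj("wrist",P))
sc=optics.get_image("scene")
a=cv2.resize(im[130:230,140:290],(480,320),interpolation=cv2.INTER_CUBIC);b=cv2.resize(sc[185:235,268:318],(320,320),interpolation=cv2.INTER_CUBIC)
cv2.imwrite("pics/st.png",np.hstack([a,b])[:,:,::-1])
hs=cv2.cvtColor(im,cv2.COLOR_RGB2HSV)
r=((((hs[:,:,0]<4)|(hs[:,:,0]>174))&(hs[:,:,1]>120))*1).astype(np.uint8);r[:130]=0;r[240:]=0
n,l,stt,ce=cv2.connectedComponentsWithStats(r)
for i in range(1,n):
  if stt[i,4]>15: print("red",stt[i],ce[i],atz("wrist",ce[i],.042))
for q,z in(("hook_bend",.06),("post_axis",.037),("spring_pivot",.036)):
  print(q,[(np.round(d["location"],1).tolist(),round(d["conf"],2),atz("wrist",d["location"],z).round(4).tolist()) for d in finder.landmark_of("wrist",q)][:2])
E
```

```text
[0.5488191  0.05098877 0.12746741] 11.35 [ 1.24165022 -5.68469215 -0.01127878] [-1.65893853 -0.29284104 -0.07608895] 0.023622010592008986 [-1.31945516e-01  9.91256582e-01 -8.69699627e-04 -1.14512129e-04]
post [np.float64(236.34276098322653), np.float64(208.78392696588486)]
red [225 202  11  15  90] [229.52222222 210.31111111] [0.55671739 0.01734283 0.042     ]
hook_bend []
post_axis [([233.8, 204.7], 0.7, [0.5534, 0.0191, 0.037])]
spring_pivot [([47.6, 192.1], 0.65, [0.5804, -0.1167, 0.036])]
```

View pics/st.png

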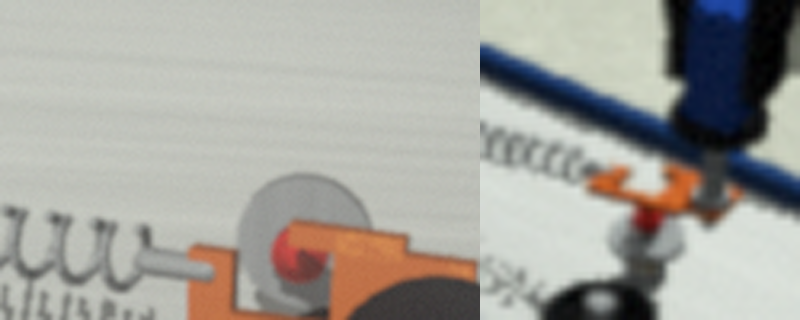

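The picture shows the throat (crop x 237–330, lower inner edge y≈312) with the red head (centre ≈ (298,254) of the left crop, i.e. px (233,209)) showing inside it, lower down. Now working out the parallax-free offset.

```bash
python3 - <<'E'
from h import *
im=optics.get_image("wrist");s=readout.get_state();print(s["tcp_pos"],s["ft_force"])
m=cv2.inRange(cv2.cvtColor(im,cv2.COLOR_RGB2HSV),(5,130,90),(14,255,255))
for r in range(196,236,2): print(r,"".join("#" if v else "." for v in m[r,190:262]))
T=atz("wrist",(228.5,216.5),.066);print("throat",T)
for z in(.040,.045,.050):print(z,atz("wrist",(233,209.4),z))
tcp=np.array(s["tcp_pos"]);V=np.array([.5803,-.1155]);d=tcp[:2]-V;L=np.hypot(*d);u=d/L;print("pivot->pin",L,np.degrees(np.arctan2(*u[::-1])))
# predicted throat edges pixel from model: pin at coordinate 133.5
for k in(90,112):
  for y in(-8.5,8.5):
    q=tcp[:2]-u*(133.5-k)*.001*.977+np.array([-u[1],u[0]])*y*.001; z=.036+(.0725-.036)*(L-(133.5-k)*.001)/L
    print(k,y,np.round(proj("wrist",[q[0],q[1],z+0.0]),1))
E
```

```text
[0.54882909 0.05081189 0.12747731] [ 2.23885737 -7.25495753 -0.35706698]
196 ........................................................................
198 ........................................................................
200 .........................................########.......................
202 ........................................#########################.......
204 ........................................################################
206 ........................................################################
208 ..........##########.........................###########################
210 ..........#############................................#################
212 .................######................................#################
214 ..................#####................................#################
216 ..................#####...............................##################
218 ..........###...#######...............................##################
220 ..........#############...............................################..
222 .........##############...............................############......
224 .........##############...............................##########........
226 .........##############..............................########...........
228 .........#########################...................######.............
230 .........#################################################..............
232 ............############################################................
234 .........................###############################................
throat [0.55286098 0.01884558 0.066     ]
0.04 [0.55610103 0.01946271 0.04      ]
0.045 [0.55439361 0.01968536 0.045     ]
0.05 [0.55268618 0.01990802 0.05      ]
pivot->pin 0.16926329504495247 100.71528317483717
90 -8.5 [213.4 228.5]
90 8.5 [214.  204.8]
112 -8.5 [244.1 233.3]
112 8.5 [245.4 209.3]
```

Request:
play_rows(translation=[[0,1,1],[0,0,2],[0,0,2],[0,0,2],[0,0,2],[0,0,2],[0,0,2],[0,0,1]], dr=[[0,0,0],[0,0,0],[0,0,0],[0,0,0],[0,0,0],[0,0,0],[0,0,0],[0,0,0]], grip=[20,20,20,20,20,20,20,20])

```text
clock: 12.4
tcp_pos: [0.5487, 0.0519, 0.1135]
eef_rot: [-0.132, 0.991, -0.001, 0.0]
ft_force: [1.0, -6.7, 1.5]
width: 0.0238
grip_force: 45.0
```

Request:
play_rows(translation=[[0,0,1.5],[0,0,1.5],[0,0,1.5],[0,0,1.5],[0,0,1],[0,0,1],[0,0,0],[0,0,0]], dr=[[0,0,0],[0,0,0],[0,0,0],[0,0,0],[0,0,0],[0,0,0],[0,0,0],[0,0,0]], grip=[20,20,20,20,20,20,20,20])

```text
clock: 13.2
tcp_pos: [0.5489, 0.0519, 0.1059]
eef_rot: [-0.132, 0.991, -0.001, 0.0]
ft_force: [0.7, -6.1, 2.3]
width: 0.0237
grip_force: 45.0
```

Request:
play_rows(translation=[[0,0,1],[0,0,1],[0,0,1],[0,0,1],[0,0,1],[0,0,1],[0,0,0],[0,0,0]], dr=[[0,0,0],[0,0,0],[0,0,0],[0,0,0],[0,0,0],[0,0,0],[0,0,0],[0,0,0]], grip=[20,20,20,20,20,20,20,20])

```text
clock: 14.0
tcp_pos: [0.549, 0.0519, 0.1]
eef_rot: [-0.132, 0.991, -0.001, 0.0]
ft_force: [1.2, -7.6, 2.0]
width: 0.0235
grip_force: 45.0
```

```bash
python3 - <<'E'
from h import *
im=optics.get_image("wrist");s=readout.get_state();print(s["tcp_pos"],s["ft_force"],s["wrist_torque"],s["clock"])
h=cv2.cvtColor(im,cv2.COLOR_RGB2HSV);m=cv2.inRange(h,(5,130,90),(14,255,255));rr=((h[:,:,0]<4)|(h[:,:,0]>174))&(h[:,:,1]>120)
for r in range(194,240,2): print(r,"".join("#" if v else "R" if q else "." for v,q in zip(m[r,190:262],rr[r,190:262])))
E
```

```text
[0.54903166 0.05196819 0.10006344] [ 1.46869751 -6.94691545  1.24804546] [-1.48885686 -0.21658458 -0.03965418] 14.05
194 ........................................................................
196 ........................................................................
198 ........................................................................
200 ........................................................................
202 ........................................######..........................
204 ........................................############################....
206 ........................................################################
208 ........................................################################
210 .....................................................###################
212 ......##############..............RRRRRRRR............##################
214 ......##############...........RRRRRRRRRRRRR..........##################
216 ..............######.........RRRRRRRRRRRRRRRRR........##################
218 ...............#####.........RRRRRRRRRRRRRRRRR........##################
220 ...............#####........RRRRRRRRRRRRRRRRRRR.......################..
222 ......#.....########........RRRRRRRRRRRRRRRRRRR.......############......
224 ......##############.........RRRRRRRRRRRRRRRRR........##########........
226 ......##############..........RRRRRRRRRRRRRRR.........#######...........
228 ......##############............RRRRRRRRRRR..........######.............
230 ......##############.............RRRRRRR.............#####..............
232 .....#################################...............###................
234 .....##################################################.................
236 .....#################################################..................
238 ..................####################################..................
```

The head sits fully visible and centred within the throat. Continue down feeling for the collar.

Request:
play_rows(translation=[[0,0,1],[0,0,1],[0,0,1],[0,0,1],[0,0,0.5],[0,0,0],[0,0,0],[0,0,0]], dr=[[0,0,0],[0,0,0],[0,0,0],[0,0,0],[0,0,0],[0,0,0],[0,0,0],[0,0,0]], grip=[20,20,20,20,20,20,20,20])

```text
clock: 14.85
tcp_pos: [0.5497, 0.052, 0.0978]
eef_rot: [-0.132, 0.991, -0.001, 0.001]
ft_force: [-3.0, -5.6, 14.5]
width: 0.0238
grip_force: 45.0
```

```bash
python3 - <<'E'
from h import *
im=optics.get_image("wrist");s=readout.get_state();print(s["tcp_pos"],s["ft_force"],s["wrist_torque"],s["clock"],s["eef_rot"])
h=cv2.cvtColor(im,cv2.COLOR_RGB2HSV);m=cv2.inRange(h,(5,130,90),(14,255,255));rr=((h[:,:,0]<4)|(h[:,:,0]>174))&(h[:,:,1]>120)
for r in range(196,242,2): print(r,"".join("#" if v else "R" if q else "." for v,q in zip(m[r,185:257],rr[r,185:257])))
# model of plate at the present pose
tcp=np.array(s["tcp_pos"]);V=np.array([.5803,-.1155]);d=tcp[:2]-V;L=np.hypot(*d);u=d/L;zs=tcp[2]-.055
for k in(90,112):
  for y in(-8.5,8.5):
    q=tcp[:2]-u*(133.5-k)*.001+np.array([-u[1],u[0]])*y*.001; z=.036+(zs-.036)*(L-(133.5-k)*.001)/L
    print(k,y,np.round(proj("wrist",[*q,z]),1),np.round(proj("wrist",[*q,z-.004]),1))
P=tcp[:2]-u*.0305
for off in(-.007,-.0035,0,.0035,.007):
  c=[proj("wrist",[P[0]+.0065*np.cos(a),P[1]+.0065*np.sin(a),.044+off]) for a in np.linspace(0,6.28,60)];c=np.array(c);print(off,np.round([c.min(0),c.max(0)],1).tolist())
E
```

```text
[0.54972749 0.05195726 0.09781937] [-3.02641325 -6.48271094 15.17328885] [-1.50428464  0.9419202  -0.02797102] 14.9 [-1.31927425e-01  9.91258347e-01 -9.32549059e-04  1.08372287e-03]
196 ........................................................................
198 ........................................................................
200 ........................................................................
202 .............................................###########................
204 .............................................###########################
206 .............................................###########################
208 .............................................###########################
210 ..........................................................##############
212 ...........##############.............RRRRRRRRR............#############
214 ............#############...........RRRRRRRRRRRRR..........#############
216 ..................#######.........RRRRRRRRRRRRRRRRR........#############
218 ....................#####........RRRRRRRRRRRRRRRRRR........########
[... 491 characters left out ...]
#######################................###...........
234 ..........##################################################............
236 ..........#################################################.............
238 .........................#################################..............
240 ..........................................################..............
90 -8.5 [209.8 231.9] [210.9 229.7]
90 8.5 [210.6 207.5] [211.7 205.7]
112 -8.5 [242.8 235. ] [243.4 232.7]
112 8.5 [244.3 210.6] [244.8 208.7]
-0.007 [[221.0, 210.1], [240.5, 228.4]]
-0.0035 [[220.2, 211.7], [240.0, 230.3]]
0 [[219.4, 213.4], [239.4, 232.2]]
0.0035 [[218.5, 215.1], [238.9, 234.2]]
0.007 [[217.6, 216.9], [238.3, 236.3]]
```

The force jump marks the collar: the head shows inside the throat, unoccluded. I'll back off the press slightly, then ease back slowly.

Request:
play_rows(translation=[[0,0,-0.6],[0,0,-0.6],[0,-0.7,0],[0,-0.7,0],[0.1,-0.7,0],[0.1,-0.7,0],[0,0,0],[0,0,0]], dr=[[0,0,0],[0,0,0],[0,0,0],[0,0,0],[0,0,0],[0,0,0],[0,0,0],[0,0,0]], grip=[20,20,20,20,20,20,20,20])

```text
clock: 15.7
tcp_pos: [0.5497, 0.0508, 0.0979]
eef_rot: [-0.132, 0.991, 0.001, 0.001]
ft_force: [-1.5, -1.2, 9.4]
width: 0.0238
grip_force: 45.0
```

Request:
play_rows(translation=[[0,0,-0.4],[0,-0.7,0],[0,-0.7,0],[0.1,-0.7,0],[0.1,-0.7,0],[0.1,-0.7,0],[0,0,0],[0,0,0]], dr=[[0,0,0],[0,0,0],[0,0,0],[0,0,0],[0,0,0],[0,0,0],[0,0,0],[0,0,0]], grip=[20,20,20,20,20,20,20,20])

```text
clock: 16.5
tcp_pos: [0.5506, 0.0468, 0.0979]
eef_rot: [-0.132, 0.991, 0.0, 0.001]
ft_force: [0.3, -2.3, 5.6]
width: 0.0237
grip_force: 45.0
```

```bash
cat > look.py <<'E'
from h import *
im=optics.get_image("wrist");s=readout.get_state();print(s["tcp_pos"],s["ft_force"],s["wrist_torque"],s["clock"])
h=cv2.cvtColor(im,cv2.COLOR_RGB2HSV);m=cv2.inRange(h,(5,130,90),(14,255,255));rr=((h[:,:,0]<4)|(h[:,:,0]>174))&(h[:,:,1]>120)
for r in range(196,242,2): print(r,"".join("#" if v else "R" if q else "." for v,q in zip(m[r,185:257],rr[r,185:257])))
E
python3 look.py
```

```text
[0.55063672 0.04678494 0.09794029] [-0.3762723  -3.60228036  6.59594056] [-0.6814741  -0.05573471 -0.04204553] 16.55
196 ........................................................................
198 ........................................................................
200 ........................................................................
202 ..............................................###.......................
204 .............................................#########################..
206 .............................................###########################
208 .............................................###########################
210 ...................................................##.#.################
212 ...........#############........................RRRRR.......############
214 ...........##############...................RRRRRRRRRRRR...#############
216 ..................#######..................RRRRRRRRRRRRRRR##############
218 ....................#####.................RRRRRRRRRRRRRRRRR.############
220 ....................#####................RRRRRRRRRRRRRRRRRRR############
222 ..................#######................RRRRRRRRRRRRRRRRRRR###########.
224 ...........##############................RRRRRRRRRRRRRRRRRRR#########...
226 ...........##############.................RRRRRRRRRRRRRRRRR#######......
228 ...........##############..................RRRRRRRRRRRRRRR#######.......
230 ..........###############.....................RRRRRRRR.....####.........
232 ..........############################....................###...........
234 ..........############################################..####............
236 ..........#################################################.............
238 .....................######################################.............
240 ..........................................################..............
```

Request:
play_rows(translation=[[0,-0.5,0],[0,-0.5,0],[0.1,-0.5,0],[0,-0.5,0],[0.1,-0.5,0],[0,0,0],[0,0,0],[0,0,0]], dr=[[0,0,0],[0,0,0],[0,0,0],[0,0,0],[0,0,0],[0,0,0],[0,0,0],[0,0,0]], grip=[20,20,20,20,20,20,20,20])

```text
clock: 17.35
tcp_pos: [0.551, 0.0451, 0.0979]
eef_rot: [-0.132, 0.991, 0.001, 0.001]
ft_force: [0.6, -1.1, 5.2]
width: 0.0236
grip_force: 45.0
```

```bash
python3 look.py
```

```text
[0.55093426 0.04506267 0.09791863] [-0.33902181 -0.53058878  7.39417858] [-0.14623753  0.03305427 -0.03350727] 17.4
196 ........................................................................
198 ........................................................................
200 ........................................................................
202 ..............................................###.......................
204 .............................................###########################
206 .............................................###########################
208 .............................................###########################
210 ......................................................##################
212 ...........#############...........................RRRRR...#############
214 ...........##############......................RRRRRRRRRRRR#############
216 ..................#######....................RRRRRRRRRRRRRRRR###########
218 ....................#####...................RRRRRRRRRRRRRRRRRR##########
220 ....................#####...................RRRRRRRRRRRRRRRRRR.#########
222 ..................#######..................RRRRRRRRRRRRRRRRRRR.########.
224 ...........##############...................RRRRRRRRRRRRRRRRRR#######...
226 ...........##############....................RRRRRRRRRRRRRRRRR#####.....
228 ...........##############....................RRRRRRRRRRRRRRR.####.......
230 ...........##############.......................RRRRRRRRRR###...........
232 ..........##########################.......................##...........
234 ..........##############################################.###............
236 ..........#################################################.............
238 ....................#######################################.............
240 .........................................#################..............
```

The red head now overlaps the crossbar (cols 59–62) undiminished, and the pull has gone to ~0: the bend bears on the neck under the head. Centre the pin and lift slowly.

Request:
play_rows(translation=[[0,-0.5,-0.4],[0.1,-0.6,-0.4],[0,0,-0.4],[0,0,-0.4],[0,0,-0.4],[0,0,-0.4],[0,0,-0.4],[0,0,0]], dr=[[0,0,0],[0,0,0],[0,0,0],[0,0,0],[0,0,0],[0,0,0],[0,0,0],[0,0,0]], grip=[20,20,20,20,20,20,20,20])

```text
clock: 18.2
tcp_pos: [0.5497, 0.0428, 0.0989]
eef_rot: [-0.132, 0.991, -0.0, -0.001]
ft_force: [-0.3, 0.4, -0.6]
width: 0.0238
grip_force: 44.9
```

Request:
play_rows(translation=[[0,0,-0.5],[0,0,-0.5],[0,0,-0.5],[0,0,-0.5],[0,0,-0.5],[0,0,-0.5],[0,0,0],[0,0,0]], dr=[[0,0,0],[0,0,0],[0,0,0],[0,0,0],[0,0,0],[0,0,0],[0,0,0],[0,0,0]], grip=[20,20,20,20,20,20,20,20])

```text
clock: 19.0
tcp_pos: [0.5503, 0.043, 0.1025]
eef_rot: [-0.132, 0.991, -0.0, 0.0]
ft_force: [-0.3, 0.3, -1.3]
width: 0.0235
grip_force: 44.9
```

```bash
python3 look.py
```

```text
[0.5503061  0.04301878 0.10243816] [-0.37793878 -1.43231912 -0.58645351] [0.07881008 0.01114439 0.03010855] 19.05
196 ........................................................................
198 ........................................................................
200 ........................................................................
202 .................................................#####..................
204 .................................................#######################
206 .................................................#######################
208 .................................................#######################
210 .........................................................###############
212 ...............##############.........................RRRRRR...#########
214 ................#############.....................RRRRRRRRRRRR.#########
216 .......................######....................RRRRRRRRRRRRRRR.#######
218 ........................#####...................RRRRRRRRRRRRRRRRR.######
220 ........................#####..................RRRRRRRRRRRRRRRRRRR######
222 ...............###...########..................RRRRRRRRRRRRRRRRRRR######
224 ...............##############...................RRRRRRRRRRRRRRRRRR###...
226 ...............#############.....................RRRRRRRRRRRRRRRR#......
228 ...............#############......................RRRRRRRRRRRRRR........
230 ...............##############.........................RRRRR.............
232 ..............################################..........................
234 ..............#############################################.............
236 ...............############################################.............
238 .................................##########################.............
240 ....................................................######..............
```

Request:
play_rows(translation=[[0,0,-1],[0,0,-1.5],[0,0,-2],[0,0,-2],[0,0,-2],[0,0,-3],[0,0,-4],[0,0,-4]], dr=[[0,0,0],[0,0,0],[0,0,0],[0,0,0],[0,0,0],[0,0,0],[0,0,0],[0,0,0]], grip=[20,20,20,20,20,20,20,20])

```text
clock: 19.85
tcp_pos: [0.5503, 0.043, 0.1223]
eef_rot: [-0.132, 0.991, -0.0, 0.0]
ft_force: [-0.3, -0.5, -1.2]
width: 0.0236
grip_force: 44.9
```

Request:
play_rows(translation=[[0,0,-8],[0,0,-12],[0,0,-12],[0,0,-12],[0,0,-12],[0,0,-12],[0,0,-12],[0,0,-8]], dr=[[0,0,0],[0,0,0],[0,0,0],[0,0,0],[0,0,0],[0,0,0],[0,0,0],[0,0,0]], grip=[20,20,20,20,20,20,20,20])

```text
clock: 20.65
tcp_pos: [0.5508, 0.043, 0.2115]
eef_rot: [-0.132, 0.991, -0.0, 0.001]
ft_force: [0.6, 0.0, -1.3]
width: 0.0236
grip_force: 44.9
```

```bash
python3 - <<'E'
from h import *
optics.get_image("wrist");im=optics.get_image("wrist");s=readout.get_state();print(s["tcp_pos"],s["ft_force"],s["clock"],s["width"])
h=cv2.cvtColor(im,cv2.COLOR_RGB2HSV);m=cv2.inRange(h,(5,130,90),(14,255,255));rr=((h[:,:,0]<4)|(h[:,:,0]>174))&(h[:,:,1]>120)
ys,xs=np.where(m[:,150:300]);print(ys.min(),ys.max(),xs.min()+150,xs.max()+150)
for r in range(165,215,2): print(r,"".join("#" if v else "R" if q else "." for v,q in zip(m[r,200:275],rr[r,200:275])))
H=np.array([.489,.3135]);R=Ro.from_quat(s["eef_rot"]).as_matrix()
print("to stand",R.T@np.array([*(H-s["tcp_pos"][:2]),0])*1000)
E
```

```text
[0.55119915 0.04294551 0.21167996] [-0.09457858  0.07711421 -0.44578099] 20.75 0.023669161887611236
169 197 224 286
165 ...........................................................................
167 ...........................................................................
169 ................................................########...................
171 ................................................########################...
173 ...................................................#####################...
175 ..........................##.......................RRRR..##################
177 .............................####...............RRRRRRRRRR#################
179 ...............................##..............RRRRRRRRRRRR#############...
181 ..............................###..............RRRRRRRRRRRR############....
183 .........................########..............RRRRRRRRRRRR############....
185 .........................########...............RRRRRRRRRRR############....
187 .........................########.........................#############....
189 ....................
[... 374 characters left out ...]
.
199 ...........................................................................
201 ...........................................................................
203 ...........................................................................
205 ...........................................................................
207 ...........................................................................
209 ...........................................................................
211 ...........................................................................
213 ...........................................................................
to stand [-1.07097852e+01  2.77405329e+02 -2.22363959e-01]
```

Hook stays hooked (red over crossbar, no drift). Return the puller to the stand.

Request:
play_rows(translation=[[-1,30,0],[-2,36,0],[-1,36,0],[-1,36,0],[-2,36,0],[-1,36,0],[-1,36,0],[-1.5,32.8,0]], dr=[[0,0,0],[0,0,0],[0,0,0],[0,0,0],[0,0,0],[0,0,0],[0,0,0],[0,0,0]], grip=[20,20,20,20,20,20,20,20])

```text
clock: 21.55
tcp_pos: [0.4865, 0.3163, 0.2091]
eef_rot: [-0.132, 0.991, -0.0, -0.001]
ft_force: [-0.3, 0.0, -0.8]
width: 0.0237
grip_force: 44.9
```

Request:
play_rows(translation=[[0,0,0],[0,0,10],[0,0,15],[0,0,15],[0,0,10],[0,0,5],[0,0,0],[0,0,0]], dr=[[0,0,0],[0,0,0],[0,0,0],[0,0,0],[0,0,0],[0,0,0],[0,0,0],[0,0,0]], grip=[20,20,20,20,20,20,20,20])

```text
clock: 22.35
tcp_pos: [0.4879, 0.3148, 0.1553]
eef_rot: [-0.132, 0.991, 0.0, 0.0]
ft_force: [0.0, 0.5, -0.7]
width: 0.0237
grip_force: 44.9
```

```bash
python3 - <<'E'
from h import *
ls={q:finder.landmark_of("wrist",q) for q in()}
optics.get_image("scene");optics.get_image("wrist");s=readout.get_state();t=np.array(s["tcp_pos"]);print(t,s["ft_force"],s["clock"])
for n in("wrist","scene"):
  for q in("stand_hole","stand"):
    print(n,q,[(np.round(d["location"],1).tolist(),round(d["conf"],2),atz(n,d["location"],.066 if "h" in q else 0).round(3).tolist()) for d in finder.landmark_of(n,q)][:2])
  print([ (np.round(d["location"],1).tolist(),round(d["conf"],2)) for d in finder.landmark_of("scene","puller_tip")], proj("scene",t-[0,0,.068]))
E
```

```text
[0.48814195 0.31505631 0.15581372] [-0.11396978 -0.25669746 -0.48774048] 22.45
wrist stand_hole [([268.4, 210.1], 0.63, [0.49, 0.31, 0.066])]
wrist stand [([271.5, 192.4], 0.91, [0.493, 0.312, 0.0])]
[([407.0, 253.6], 0.96), ([370.1, 228.1], 0.82), ([436.1, 252.9], 0.63), ([247.1, 169.8], 0.21)] [np.float64(408.4093675029168), np.float64(251.2966690399978)]
scene stand_hole [([401.4, 258.0], 0.73, [0.496, 0.307, 0.066]), ([298.0, 223.4], 0.19, [0.583, 0.061, 0.066])]
scene stand [([401.9, 281.4], 0.73, [0.494, 0.323, 0.0])]
[([407.0, 253.6], 0.96), ([370.1, 228.1], 0.82), ([436.1, 252.9], 0.63), ([247.1, 169.8], 0.21)] [np.float64(408.4093675029168), np.float64(251.2966690399978)]
```

Request:
play_rows(translation=[[-1,-1.5,5],[0,0,6],[0,0,6],[0,0,6],[0,0,6],[0,0,6],[0,0,5],[0,0,0]], dr=[[0,0,0],[0,0,0],[0,0,0],[0,0,0],[0,0,0],[0,0,0],[0,0,0],[0,0,0]], grip=[20,20,20,20,20,20,20,20])

```text
clock: 23.55
tcp_pos: [0.4883, 0.3134, 0.1138]
eef_rot: [-0.132, 0.991, -0.0, -0.001]
ft_force: [0.3, 0.4, -0.7]
width: 0.0237
grip_force: 44.9
```

Request:
play_rows(translation=[[0,0,7],[0,0,7],[0,0,7],[0,0,5],[0,0,4],[0,0,2],[0,0,0],[0,0,0]], dr=[[0,0,0],[0,0,0],[0,0,0],[0,0,0],[0,0,0],[0,0,0],[0,0,0],[0,0,0]], grip=[20,20,20,20,20,20,20,20])

```text
clock: 24.35
tcp_pos: [0.4894, 0.3136, 0.0852]
eef_rot: [-0.132, 0.991, -0.0, 0.0]
ft_force: [-4.6, -2.8, 14.1]
width: 0.0235
grip_force: 45.0
```

Request:
play_rows(translation=[[0,0,-1],[0,0,-1],[0,0,-0.6],[0,0,0],[0,0,0],[0,0,0],[0,0,0],[0,0,0]], dr=[[0,0,0],[0,0,0],[0,0,0],[0,0,0],[0,0,0],[0,0,0],[0,0,0],[0,0,0]], grip=[20,20,20,20,26,32,50,60])

```text
clock: 25.15
tcp_pos: [0.4889, 0.3137, 0.0855]
eef_rot: [-0.132, 0.991, -0.0, -0.0]
ft_force: [0.2, -0.2, -0.1]
width: 0.0406
grip_force: 0.0
```

Request:
play_rows(translation=[[0,0,0],[0,0,-5],[0,0,-12],[0,0,-18],[0,0,-25],[0,0,-25],[0,0,-25],[0,0,-20]], dr=[[0,0,0],[0,0,0],[0,0,0],[0,0,0],[0,0,0],[0,0,0],[0,0,0],[0,0,0]], grip=[60,60,60,60,60,60,60,60])

```text
clock: 25.95
tcp_pos: [0.4895, 0.314, 0.2187]
eef_rot: [-0.132, 0.991, 0.0, 0.001]
ft_force: [0.2, 0.1, -0.3]
width: 0.0599
grip_force: 0.0
```

```bash
python3 - <<'E'
from h import *
sc=optics.get_image("scene");b=optics.get_image("wrist").astype(int);s=readout.get_state();print(s["tcp_pos"],s["ft_force"],s["clock"],s["width"])
m=((b[:,:,2]-b[:,:,0]>22)).astype(np.uint8); m[:,:230]=0;m[:,330:]=0;m[240:]=0;m[:150]=0
m=cv2.morphologyEx(m,cv2.MORPH_OPEN,np.ones((3,3),np.uint8));p=np.argwhere(m)[:,::-1].astype(np.float32)
w=np.array([atz("wrist",q,.122)[:2] for q in p])*1000;print(cv2.minAreaRect(w.astype(np.float32)))
for d in finder.regions_of("scene","puller"): print(np.round(d["extent"]),round(d["conf"],2))
print([proj("scene",[.489,.313,z]) for z in(.07,.122)])
a=sc[200:235,270:330];h=cv2.cvtColor(a,cv2.COLOR_RGB2HSV);o=cv2.inRange(h,(5,120,90),(16,255,255));r=((h[:,:,0]<4)|(h[:,:,0]>172))&(h[:,:,1]>110)
for y in range(35): print(200+y,"".join("#" if v else "R" if q else "." for v,q in zip(o[y],r[y])))
E
```

```text
[0.49106828 0.31475833 0.22057044] [ 0.59293722 -0.90727542  0.06000995] 26.05 0.05993549817108328
((487.702392578125, 313.82879638671875), (22.477210998535156, 21.72239875793457), 15.124358177185059)
[331. 198. 369. 228.] 0.91
[395. 239. 417. 265.] 0.9
[255. 199. 304. 222.] 0.7
[438. 240. 446. 255.] 0.54
[[np.float64(405.705956110432), np.float64(256.7305598884919)], [np.float64(410.7809863819133), np.float64(239.60543742023972)]]
200 ............................................................
201 ............................................................
202 ............................................................
203 ............................................................
204 ............................................................
205 ............................................................
206 ............................................................
207 ............................................................
208 ............................................................
209 ............................................................
210 ..........
[... 910 characters left out ...]
.............#######...##.........................
225 ..........................#.######..........................
226 ...............................##...........................
227 ............................................................
228 ............................................................
229 ............................................................
230 ............................................................
231 ............................................................
232 ............................................................
233 ............................................................
234 ............................................................
```

The puller hangs upright in its stand, and the hook lies level on the post with the red head above it.

```bash
python3 -c "
from plant import finish_job
print(finish_job())"
```

```text
the job is handed in; nothing more can be done
None
```

The spring is refitted: its hook bears on the post's neck under the red head, the puller hangs back in its stand, and the job was handed in at about 26 s of robot time; pressing the hook onto the collar peaked at about 16 N.

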